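Hang up the onion gauge and hold the brush cleaner's run lever in its third notch

TASK

Take the sizing gauge out of its slotted holder and hang it by its eye on the peg of the wooden stand, and let go of it. Then run the brush cleaner: with the fingers press the black bar of its spring-return lever down past the first two notches into the third, short of the end stop, and keep holding it there: finish while still holding it down. Leave the other things on the bench where they are.

Things in the scene. Friction and masses are not known exactly. Their poses are not given: they have to be found in the camera images.
- gauge: Onion sizing gauge, about 0.2 kg, 177 mm tall, standing in the holder's slot: a ring of 8 mm steel bar (80 mm outside), above it an eye of the same bar (42 mm outside, 25 mm free opening), on top a flat dark wooden grip. Origin: its lowest point; z up the gauge, x the normal of the plane of ring and eye (through the eye), y across. Both sides are alike.
- gauge_eye (a point): Centre of the gauge's eye, 112 mm above the gauge's origin.
- gauge_grip (a point): Place to grip the gauge: on its wooden grip, 156 mm above the gauge's origin, 44 mm above the eye's centre. The grip is 12 mm thick along the gauge's x, 30 mm wide along y, and spans 131 to 177 mm above the origin.
- holder: Fixed plywood holder that carries the gauge: base 100 x 130 x 12 mm, on it a slot 10 mm wide (holder's x) and 84 mm long (y), floor 12 mm and walls' top 57 mm above the table, so the gauge stands 45 mm deep in it and may lean a few degrees. Origin: underside centre. The gauge's x lies along the holder's x.
- peg_stand: Fixed wooden stand: base 100 x 90 x 20 mm, post 30 (x) x 40 (y) mm with its top 210 mm above the table, and one steel peg 10 mm in diameter that sticks out of the post along the stand's -x. Origin: on the table under the post's centre. The peg's axis leaves the post's face (x = -15 mm) at z = 199 mm and rises to z = 210 mm at its free end (x = -95 mm, round end 5 mm beyond).
- peg_mid (a point): On the peg's axis, 55 mm out from the post's centre (40 mm from its face), 204 mm above the table: a good place for the eye to hang. The hung eye's centre lies about 8 mm below the peg's axis.
- run_lever (a joint): Angle of the brush cleaner's run lever, rad: 0 at rest (arm raised 0.27 above level), grows as the bar is pressed down. Notches at 0.18, 0.36 and 0.54 (third, arm 0.27 below level), end stop at 0.66. A return spring always drives it back to 0 when let go, from every notch. Pressing takes about 4 N at first and 7 N at the third notch, rising and falling by about 3 N over each notch.
- lever_bar (a point): Centre of the lever's black cross bar: 22 mm in diameter, 70 mm long, level, along the cleaner's y. It sits 150 mm from the lever's pivot, on the robot's side of it: about 155 mm above the table at rest, 75 mm at the third notch, 58 mm at the end stop. Press on its top, 11 mm above this point.
- cleaner: Fixed onion brush cleaner: grey control box (130 mm wide, top 135 mm high, front 15 mm beyond the pivot), run lever in front of it, brush rollers behind. Origin: on the table under the lever's pivot (115 mm high); the lever points along its -x. A steel arc on the lever's left has four black studs 82 mm from the pivot: rest (top), then notches one to three; a pin on the lever points at them.
- onion_a: Loose onion, 70 mm across, 74 mm tall; bystander. Origin: underside.
- onion_b: Loose onion like the other; bystander. Origin: underside.
- collar: Flat dark steel collar lying on the bench, 64 mm across, 16 mm tall; bystander. Origin: underside centre.
- offcut: Wooden offcut 90 x 45 x 30 mm; bystander. Origin: underside centre.
- tin: Tin can, 84 mm across, 100 mm tall; bystander. Origin: underside centre.
- mug: White mug, 80 mm across, 90 mm tall; bystander. Origin: underside centre.
- screwdriver: Screwdriver lying on the bench; bystander.
There are look-alikes about, which are no part of the job. Leave any purple look-alike of the peg_stand alone. There is more than one size of the gauge; the job needs the smaller.

How it is judged (in metres and radians):
On the way, in this order (a step that is already met when the one before it is completed fails the run):
1. the gauge hangs by its eye on the peg, let go and at rest (x of gauge_eye in the frame of peg_stand between -0.097 and -0.012 m and y of gauge_eye in the frame of peg_stand between -0.014 and 0.014 m and z of gauge_eye in the frame of peg_stand between 0.184 and 0.212 m and angle between gauge's own z axis and vertical below 0.3 rad and contact force between gauge and peg_stand above 0.8 N and contact force between gauge and the arm below 0.1 N and contact force between gauge and the fingers below 0.1 N and linear speed of gauge below 0.05 m/s), for 0.3 s.
2. the run lever is pressed into its third notch and held there by the fingers (value of joint run_lever between 0.47 and 0.62 rad and velocity of joint run_lever between -0.1 and 0.1 rad/s and contact force between the fingers and run_lever above 2 N), for 0.5 s.
At the end, for the whole second after the job is handed in: The gauge hangs freely on the stand's peg (peg through its eye, upright within 0.3 rad, at rest, not touched by the robot), and the fingers still press the lever's bar (more than 2 N), holding the lever still in the third notch (joint between 0.47 and 0.62, off the end stop at 0.66) (all of step 1 and all of step 2); the arm keeps its last pose, push and grip.
It fails at once if a bystander is moved by more than 30 mm (distance of any of onion_a, onion_b, collar, offcut, tin, mug, screwdriver from where it was at the start of the episode above 0.03 m).
It also fails if it takes over 64 s, if anything falls off the work surface, if the arm or the gripper's body presses on something with over 40 N, if the wrist force passes 120 N, or if a joint passes its speed limit or range.

ROBOT

A 6-joint arm with a two-finger parallel gripper is mounted at the origin on the work surface. World frame = base frame: x ahead of the robot, y to its left, z up, the work surface at z = 0. Lengths are in m, angles in degrees, forces in N, time in s.
With the tool pointing down it reaches from about 0.35 to 0.875 m from the base axis. Payload 4.2 kg.
Tool frame: the origin (TCP) lies at the centre of the arm's flange, where the gripper is bolted on; the fingertips stand 182 mm ahead of it and the grasp point (between the pads) lies 164 mm ahead of it (r.nose_length is the distance from the TCP to the fingertips, in m); z points along the fingers, y is the line along which they close (so a half turn about z gives the same grasp; the last joint's range is limited). The gripper opens to 87 mm and grips with 3 to 60 N. Pads are 19 mm wide; open, the fingers measure 117 mm over their backs; the gripper's body (75 mm by 190 mm) begins 51 mm behind the grasp point.
Start: joints at [-60.241, 22.042, 0.453, 0, -68.411, -14.817], TCP at [0.161, -0.604, 0.405] pointing down, gripper open.
Joint ranges: [-179.83, 179.83], [-69.29, 118.12], [-61.27, 80.66], [-181.25, 117.63], [-171.15, -9.14], [-177.46, 177.46]. Speed limits (degrees/s): [159.86, 159.86, 180, 180, 180, 180].

INTERFACE

Orientations are given as a 3x3 rotation matrix whose columns are the frame's x, y, z axes.
In Python, from station import r, vision gives the robot as it stands. The module is installed in compiled form; this text tells all that it offers.
- The arm moves only by the shell command python3 -m creep 'ROWS'. ROWS is JSON, a list of rows, each a list of 7 numbers: the opening, from -1 (shut) to 1 (fully open), then the shift along the tool's x, y, z in mm, then the turn, a rotation vector about the tool's x, y, z in degrees. A call has 1 to 8 rows; each row is the pose to reach, as a shift and turn from the pose commanded when the call began, along the tool's axes at that moment; what a row does not reach only later rows make up. A row lasts 1/12 s, in which the tool goes at most 41.7 mm and 7.16 degrees, less where a joint would pass 70% of its speed; a pose out of reach is approached as far as the arm can. A call with a gripper value outside its range is refused whole. The fingers move at their own pace and stop on an object; the grip force is fixed at half the most. Time passes only in rows, so rows that repeat a pose let the fingers close. It gives the time, the measured TCP pose, the force, the opening and the grip force at its end, in the units of the state.
- r.sense(): the state, without advancing time (a new reading comes with each control period).
- vision.capture(name): name is "scene" or "top" or "wrist"; returns (picture, depth): 480x640x3 uint8, red, green, blue; 480x640 float32, m along the optical axis (not along the pixel's ray), 0 where there is no reading.
- vision.camera_model(name): a dict with "vertical_fov" (degrees; the focal length in pixels is half the picture's height over the tangent of half this angle, whatever the lens; pixels are square), "cx", "cy" (the principal point, pixels), "extrinsics" (4x4, takes a point from camera to world coordinates); the wrist camera has in their place "mount" (4x4, takes a point from camera to tool coordinates, whose origin is the TCP and whose axes are the flange's). Camera axes: x right, y down, z forward; pixel columns grow to the right and rows downward; lengths in m; the calibration is good to about 2 mm. A picture is of the moment at which its call begins: read the wrist's pose just before it. camera_model takes no time and is no camera call.
- r.finish_job(): hands the job in; it is judged then, once.
Trained networks look in the newest picture that a camera, given by its name, has taken for a name from the list of things; names that differ only in an ending like _2 or _b are one class to them, and where a whole thing is asked for, a point or a joint stands for the part that bears it (a point fixed in the world has none). Each returns a list of dicts, best first, with "conf" (0 to 1); they miss things now and then, are a little off and sometimes report something else, mostly with a low value. They report only what shows in the picture. A call takes as long as a camera call. They do not tell look-alikes from the thing itself.
- vision.find_in(camera, thing): "uv" ([column, row] in pixels, amid what is visible of it).
- vision.cut_out(camera, thing): "region" (480x640 bool, what is visible of it) and "uv" ([column, row] in pixels, amid what is visible of it).
The state is a dict: "time_s": time; "joints": joint angles; "joint_velocities": joint speeds; "effort": joint torques, N m; "tcp_pos": TCP position; "ee_rot": TCP orientation; "wrist_force": force on the tool from outside, world axes, zero at the start; "moment": the same for the moment, N m; "gripper_width": opening from 0.0 (shut) to 1.0 (fully open); "gripper_force": force on a finger pad.
Only numpy, scipy, OpenCV 4.12 (cv2) and the standard library are available. Lean on these libraries where they do the work, as an engineer would, in place of code of your own. Each camera call takes 0.05 s, during which the arm holds its last target. There are 200 camera calls.

## Working session

There is one attempt and no reset: what is moved stays moved. The work goes in short steps, Python scripts to look and compute and a shell command to move; the robot and the scene stay as the last step left them, time stands still between calls to the robot, and variables do not carry over. Pictures are saved under pics/ and viewed, at most 10 in all, crops included, and the job is handed in when it is done.

```bash
mkdir -p pics
cat > h.py <<'E'
import numpy as np, cv2
from station import r, vision
def K(n):
    m=vision.camera_model(n); f=240/np.tan(np.radians(m["vertical_fov"])/2); return m,f
def T(n):
    m=vision.camera_model(n)
    if "extrinsics" in m: return np.array(m["extrinsics"])
    s=r.sense(); W=np.eye(4); W[:3,:3]=s["ee_rot"]; W[:3,3]=s["tcp_pos"]; return W@np.array(m["mount"])
def cloud(n,d,Tm=None):
    m,f=K(n); v,u=np.mgrid[:480,:640]
    P=np.stack([(u-m["cx"])/f*d,(v-m["cy"])/f*d,d],-1)
    Tm=T(n) if Tm is None else Tm
    W=P@Tm[:3,:3].T+Tm[:3,3]; W[d<=0]=np.nan; return W
def save(n,im): cv2.imwrite("pics/"+n,im[...,::-1])
E
python3 - <<'E'
from h import *
np.set_printoptions(precision=3,suppress=True)
s=r.sense(); print(s["time_s"],np.array(s["ee_rot"]),r.nose_length)
ims=[]
for n in("scene","top"):
    p,d=vision.capture(n); W=cloud(n,d); np.savez(n+".npz",p=p,d=d,W=W); save(n+"0.png",p)
    print(n,T(n)[:3,3])
    for t in("gauge","gauge_grip","gauge_eye","holder","peg_stand","lever_bar","cleaner","onion_a","collar","offcut","tin","mug","screwdriver"):
        for q in vision.cut_out(n,t)[:4]:
            w=W[q["region"]]; w=w[~np.isnan(w[:,0])]
            if len(w): print(t,round(q["conf"],2),np.round(q["uv"]),np.median(w,0),np.percentile(w,3,0),np.percentile(w,97,0))
E
```

```text
0.0 [[-0.966 -0.258 -0.001]
 [-0.258  0.966  0.002]
 [ 0.     0.002 -1.   ]] 0.1822
scene [1.502 0.421 1.199]
gauge 0.94 [486. 236.] [0.4   0.323 0.16 ] [0.376 0.291 0.008] [0.417 0.358 0.227]
gauge 0.71 [451. 276.] [0.549 0.287 0.128] [0.44  0.255 0.   ] [0.554 0.318 0.19 ]
gauge_grip 0.74 [488. 242.] [0.399 0.324 0.142] [0.375 0.29  0.009] [0.418 0.36  0.227]
gauge_grip 0.71 [451. 274.] [0.549 0.285 0.136] [0.445 0.258 0.001] [0.554 0.316 0.19 ]
gauge_eye 0.73 [453. 277.] [0.549 0.288 0.143] [0.541 0.259 0.065] [0.554 0.319 0.191]
gauge_eye 0.59 [487. 243.] [0.399 0.324 0.139] [0.374 0.289 0.008] [0.418 0.36  0.227]
gauge_eye 0.38 [189. 293.] [ 0.892 -0.273  0.129] [ 0.623 -0.46   0.021] [ 0.98  -0.148  0.166]
gauge_eye 0.15 [260. 172.] [ 0.316 -0.412  0.022] [ 0.28  -0.457  0.01 ] [ 0.352 -0.354  0.029]
holder 0.71 [445. 308.] [0.563 0.292 0.018] [0.526 0.226 0.005] [0.598 0.349 0.06 ]
peg_stand 0.65 [291. 262.] [ 0.63  -0.114  0.063] [ 0.552 -0.165  0.005] [ 0.664 -0.08   0.212]
peg_stand 0.57 [366. 264.] [0.556 0.066 0.054] [0.47  0.019 0.004] [0.589 0.104 0.212]
peg_stand 0.38 
[... 2311 characters left out ...]
0.244 0.036]
offcut 0.47 [159. 250.] [0.541 0.282 0.133] [0.537 0.256 0.022] [0.548 0.318 0.192]
offcut 0.17 [219. 324.] [0.382 0.163 0.049] [0.353 0.138 0.029] [0.411 0.194 0.068]
tin 0.81 [271. 182.] [0.704 0.041 0.099] [0.673 0.005 0.019] [0.747 0.079 0.105]
tin 0.57 [219. 325.] [0.382 0.165 0.049] [0.353 0.139 0.029] [0.411 0.196 0.068]
mug 0.79 [491. 262.] [ 0.511 -0.481  0.038] [ 0.472 -0.511  0.001] [ 0.546 -0.412  0.092]
mug 0.73 [156. 252.] [0.541 0.281 0.116] [0.536 0.253 0.021] [0.548 0.32  0.192]
screwdriver 0.64 [464. 351.] [ 0.305 -0.414  0.023] [ 0.272 -0.458  0.001] [ 0.357 -0.334  0.03 ]
screwdriver 0.46 [264. 261.] [0.526 0.053 0.024] [0.464 0.018 0.013] [0.581 0.104 0.214]
```

Run:
```python
from h import *
a=cv2.imread("pics/scene0.png");b=cv2.imread("pics/top0.png")
cv2.imwrite("pics/both.png",np.vstack([np.hstack([a[120:420,100:500],b[110:410,110:510]])]))
cv2.imwrite("pics/crop.png",cv2.resize(a[190:350,240:520],None,fx=2.8,fy=2.8,interpolation=cv2.INTER_CUBIC))
```

```text
(no output)
```

View pics/both.png

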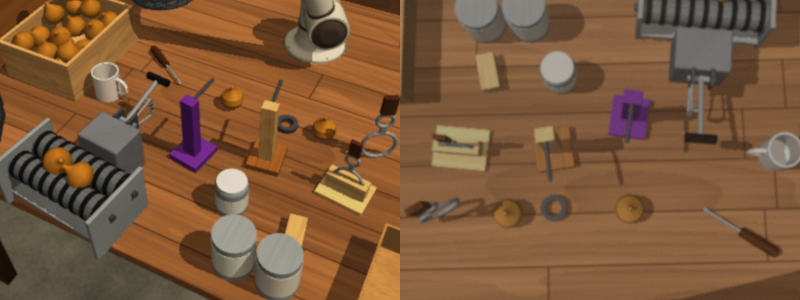

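View pics/crop.png

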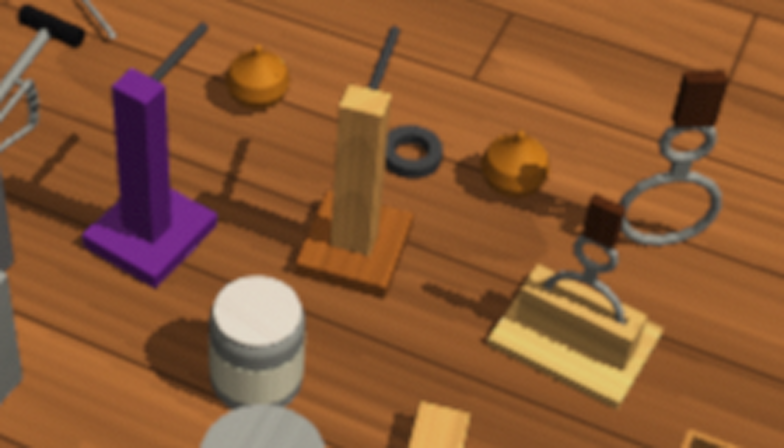

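Run:
```python
from h import *
np.set_printoptions(precision=4,suppress=True)
for n in("top","scene"):
    z=np.load(n+".npz"); W=z["W"]; p=z["p"].astype(int); X,Y,Z=W[...,0],W[...,1],W[...,2]
    def rect(m,t):
        q=W[m]; 
        if len(q)<4: print(n,t,len(q)); return
        R=cv2.minAreaRect(q[:,:2].astype(np.float32)*1000); print(n,t,len(q),"med",np.median(q,0),R)
    g=(abs(X-.543)<.04)&(abs(Y-.285)<.06)
    rect(g&(Z>.15)&(Z<.21),"grip"); rect(g&(Z>.183)&(Z<.21),"griptop"); rect(g&(Z>.045)&(Z<.07),"slot"); rect((abs(X-.54)<.1)&(abs(Y-.285)<.1)&(Z>.008)&(Z<.018),"holderbase")
    rect((X>.53)&(X<.62)&(abs(Y-.06)<.05)&(Z>.2)&(Z<.23),"posttop")
    pg=(X>.43)&(X<.535)&(abs(Y-.055)<.05)&(Z>.185)&(Z<.235); rect(pg,"peg")
    print(cv2.fitLine(W[pg].astype(np.float32),cv2.DIST_HUBER,0,.01,.01).ravel())
    rect((X>.44)&(X<.62)&(abs(Y-.06)<.08)&(Z>.014)&(Z<.03),"standbase")
    rect((X>.50)&(X<.58)&(abs(Y+.275)<.05)&(Z>.13)&(Z<.19)&(p.sum(-1)<150),"bar")
    rect((abs(X-.39)<.05)&(abs(Y-.32)<.07)&(Z>.15),"biggauge")
print(vision.camera_model("wrist"))
```

```text
top grip 131 med [0.5412 0.2843 0.1878] ((543.1975708007812, 287.3525695800781), (31.167964935302734, 12.163093566894531), 82.79113006591797)
top griptop 86 med [0.543  0.2876 0.1895] ((543.3751220703125, 287.5788879394531), (30.681400299072266, 11.8592529296875), 82.71105194091797)
top slot 470 med [0.5372 0.2745 0.0581] ((543.1551513671875, 287.57769775390625), (108.8951187133789, 34.65061950683594), 83.49942779541016)
top holderbase 1323 med [0.525  0.2819 0.013 ] ((543.4290771484375, 284.43182373046875), (183.9414520263672, 192.15576171875), 0.47151970863342285)
top posttop 235 med [0.5427 0.0623 0.211 ] ((542.3011474609375, 62.56692123413086), (26.66316795349121, 39.902687072753906), 7.167912006378174)
top peg 315 med [0.5101 0.0564 0.2099] ((488.60467529296875, 61.827335357666016), (40.60040283203125, 92.0146484375), 89.18852233886719)
[ 0.9864  0.1423 -0.0816  0.5013  0.0576  0.2089]
top standbase 934 med [0.52   0.0452 0.0209] ((535.0814819335938, 61.947998046875), (100.1401596069336, 90.10403442382812), 7.0833845138549805)
top bar 261 med [ 0.5304 -0.2684  0.165 ] ((531.5464
[... 1159 characters left out ...]
7 med [0.5577 0.0739 0.0206] ((539.180908203125, 61.032814025878906), (106.64390563964844, 90.294189453125), 6.782052993774414)
scene bar 158 med [ 0.5399 -0.2656  0.1618] ((540.0090942382812, -268.89324951171875), (18.947383880615234, 68.62110137939453), 0.9804226756095886)
scene biggauge 387 med [0.4011 0.3225 0.199 ] ((397.6280212402344, 322.2491149902344), (21.516948699951172, 47.64666748046875), 26.203571319580078)
{'vertical_fov': 70.8690000110056, 'cx': 322.5167441913456, 'cy': 237.41593315666665, 'mount': array([[-0.0001, -0.963 , -0.2697,  0.0741],
       [ 1.    , -0.0001, -0.0001, -0.001 ],
       [ 0.0001, -0.2697,  0.963 ,  0.0197],
       [ 0.    ,  0.    ,  0.    ,  1.    ]])}
```

```bash
cat >> h.py <<'E'
from scipy.spatial.transform import Rotation as Ro
def goal(pos,xang):
    "row values from the present pose to tool-down at pos (mm) with tool x at xang degrees in world"
    s=r.sense(); R=np.array(s["ee_rot"]); p=np.array(s["tcp_pos"])*1000
    G=Ro.from_euler("z",xang,degrees=True).as_matrix()@np.diag([1,-1,-1.])
    print("t",round(s["time_s"],2),"tcp",p.round(1),"shift",(R.T@(np.array(pos)-p)).round(1),"turn",Ro.from_matrix(R.T@G).as_rotvec(degrees=True).round(2),"F",np.round(s["wrist_force"],1),"grip",round(s["gripper_width"],3),np.round(s["gripper_force"],1),"q",np.round(s["joints"],0))
E
python3 -c "
from h import *
goal([544.5,287.5,450],262.8)"
```

```text
t 1.4 tcp [ 161.2 -603.8  404.8] shift [-600.2  762.4  -45.2] turn [  0.    -0.   -67.86] F [-0.4  1.1 -0.3] grip 1.0 0.0 q [-60.  22.   0.   0. -68. -15.]
```

```bash
python3 -m creep '[[1,-600,762,-45,0,0,-67.9],[1,-600,762,-45,0,0,-67.9],[1,-600,762,-45,0,0,-67.9],[1,-600,762,-45,0,0,-67.9],[1,-600,762,-45,0,0,-67.9],[1,-600,762,-45,0,0,-67.9],[1,-600,762,-45,0,0,-67.9],[1,-600,762,-45,0,0,-67.9]]'; python3 -c "
from h import *
goal([544.5,287.5,450],262.8)"
```

```text
time_s: 2.07
tcp_pos: [0.2928, -0.2962, 0.4206]
ee_rot: [[-0.3, -0.954, 0.001], [-0.954, 0.3, -0.0], [0.0, -0.001, -1.0]]
wrist_force: [1.6, 0.6, -0.6]
gripper_width: 1.002
gripper_force: 0.0
t 2.07 tcp [ 292.8 -296.2  420.6] shift [-632.3  -65.2  -29.5] turn [ -0.06  -0.02 -10.24] F [ 1.6  0.6 -0.6] grip 1.002 0.0 q [-23.   0. -25.   0. -65.   5.]
```

```bash
python3 -m creep '[[1,-632,-65,-29,0,0,-10.2],[1,-632,-65,-29,0,0,-10.2],[1,-632,-65,-29,0,0,-10.2],[1,-632,-65,-29,0,0,-10.2],[1,-632,-65,-29,0,0,-10.2],[1,-632,-65,-29,0,0,-10.2],[1,-632,-65,-29,0,0,-10.2],[1,-632,-65,-29,0,0,-10.2]]' >/dev/null; python3 -c "
from h import *
goal([544.5,287.5,450],262.8)"
```

```text
t 2.73 tcp [426.2   9.2 436.1] shift [-291.4  -80.9  -13.6] turn [-0.08  0.04 -0.31] F [ 1.2 -0.4  0.4] grip 0.997 0.0 q [ 23.   1. -22.   0. -67. -31.]
```

```bash
python3 -m creep '[[1,-291,-81,-14,0,0,-0.3],[1,-291,-81,-14,0,0,-0.3],[1,-291,-81,-14,0,0,-0.3],[1,-291,-81,-14,0,0,-0.3],[1,-291,-81,-14,0,0,-0.3],[1,-291,-81,-14,0,0,-0.3],[1,-291,-81,-14,0,0,-0.3],[1,-291,-81,-14,0,0,-0.3]]' >/dev/null
python3 - <<'E'
from h import *
goal([544.5,287.5,450],262.8)
Tm=T("wrist"); p,d=vision.capture("wrist"); W=cloud("wrist",d,Tm); save("w1.png",p)
X,Y,Z=W[...,0],W[...,1],W[...,2]
for a,b in((.15,.21),(.182,.21),(.125,.15),(.05,.065)):
    m=(abs(X-.543)<.05)&(abs(Y-.285)<.07)&(Z>a)&(Z<b); q=W[m]
    print(a,len(q),np.median(q,0).round(4) if len(q) else 0,cv2.minAreaRect(q[:,:2].astype(np.float32)*1000) if len(q)>4 else 0, np.nanmax(Z[m]) if len(q) else 0)
E
```

```text
t 3.4 tcp [546.4 289.7 448.2] shift [ 2.4  1.6 -1.8] turn [-0.05  0.04  0.12] F [ 0.3 -0.1  0.5] grip 1.003 0.0 q [ 43.  20.   4.   0. -74. -50.]
0.15 753 [0.5443 0.2828 0.1887] ((544.7117309570312, 287.0941467285156), (30.288562774658203, 11.94259262084961), 82.52481842041016) 0.191026707704059
0.182 629 [0.5446 0.2858 0.1889] ((544.8582763671875, 287.0999450683594), (30.261863708496094, 11.327279090881348), 83.05850982666016) 0.191026707704059
0.125 102 [0.5427 0.2708 0.1351] ((542.6549682617188, 270.3341064453125), (7.22294282913208, 10.986148834228516), 84.43214416503906) 0.1494708766616053
0.05 1895 [0.5396 0.2734 0.0574] ((544.685546875, 287.11279296875), (107.83171081542969, 33.718650817871094), 83.52818298339844) 0.06496133351815858
```

View pics/w1.png

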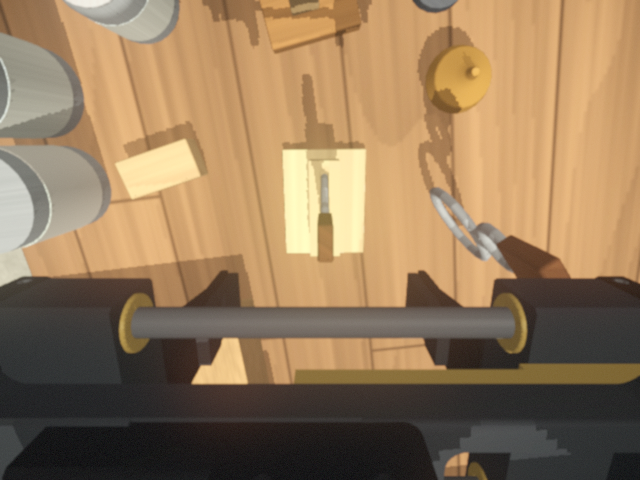

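```bash
python3 -m creep '[[1,2.8,1.3,30,0,0,0.1],[1,2.8,1.3,60,0,0,0.1],[1,2.8,1.3,90,0,0,0.1],[1,2.8,1.3,110,0,0,0.1],[1,2.8,1.3,116,0,0,0.1],[1,2.8,1.3,116,0,0,0.1],[1,2.8,1.3,116,0,0,0.1]]' >/dev/null; python3 -c "
from h import *
goal([544.8,287.1,332],262.8)"; python3 -m creep '[[-1,0,0,0,0,0,0],[-1,0,0,0,0,0,0],[-1,0,0,0,0,0,0],[-1,0,0,0,0,0,0],[-1,0,0,0,0,0,0],[-1,0,0,0,0,0,0],[-1,0,0,0,0,0,0],[-1,0,0,0,0,0,0]]'
```

```text
t 4.03 tcp [543.5 282.1 334.7] shift [-5.1 -0.6  2.7] turn [-0.09  0.04 -0.15] F [0.2 0.  0.5] grip 1.0 0.0 q [ 43.  24.  -7.   0. -59. -50.]
time_s: 4.7
tcp_pos: [0.5432, 0.2823, 0.3334]
ee_rot: [[-0.128, -0.992, -0.0], [-0.992, 0.128, -0.0], [0.0, 0.0, -1.0]]
wrist_force: [-0.0, 0.4, -0.1]
gripper_width: 0.477
gripper_force: 0.0
```

```bash
python3 -m creep '[[-1,-4.8,-1,1,0,0,0],[-1,-4.8,-1,1,0,0,0],[-1,-4.8,-1,1,0,0,0],[-1,-4.8,-1,1,0,0,0],[-1,-4.8,-1,1,0,0,0],[-1,-4.8,-1,1,0,0,0],[-1,-4.8,-1,1,0,0,0],[-1,-4.8,-1,1,0,0,0]]'
```

```text
time_s: 5.37
tcp_pos: [0.5448, 0.2869, 0.3323]
ee_rot: [[-0.128, -0.992, 0.0], [-0.992, 0.128, -0.0], [0.0, -0.0, -1.0]]
wrist_force: [-0.2, 0.8, -0.6]
gripper_width: 0.134
gripper_force: 30.0
```

```bash
python3 -m creep '[[-1,0,0,0,0,0,0],[-1,0,0,0,0,0,0],[-1,0,0,-10,0,0,0],[-1,0,0,-30,0,0,0],[-1,0,0,-60,0,0,0],[-1,0,0,-90,0,0,0],[-1,0,0,-120,0,0,0],[-1,0,0,-120,0,0,0]]'; python3 -c "
from h import *
goal([544.8,287.1,332],262.8)"
```

```text
time_s: 6.03
tcp_pos: [0.5454, 0.2869, 0.4608]
ee_rot: [[-0.127, -0.992, 0.012], [-0.992, 0.127, 0.007], [-0.008, -0.011, -1.0]]
wrist_force: [1.0, -0.1, -0.4]
gripper_width: 0.134
gripper_force: 30.0
t 6.03 tcp [545.4 286.9 460.8] shift [  1.    2.  128.8] turn [-0.63  0.47 -0.11] F [ 1.  -0.1 -0.4] grip 0.134 30.0 q [ 43.  19.   4.   0. -74. -50.]
```

```bash
python3 -c "
from h import *
goal([390,120,440],277.3)"
```

```text
t 6.03 tcp [545.4 286.9 460.8] shift [185.5 133.1  17.8] turn [ -0.68   0.39 -14.61] F [ 1.  -0.1 -0.4] grip 0.134 30.0 q [ 43.  19.   4.   0. -74. -50.]
```

```bash
python3 -m creep '[[-1,30,22,3,0,0,-3],[-1,60,43,6,0,0,-6],[-1,90,65,9,0,0,-9],[-1,120,86,12,0,0,-12],[-1,145,104,14,0,0,-14.6],[-1,170,122,15,0,0,-14.6],[-1,185,133,15,0,0,-14.6],[-1,185,133,15,0,0,-14.6]]' >/dev/null; python3 -c "
from h import *
goal([412,45.1,418],277.3)"
```

```text
t 6.7 tcp [386.2 117.7 437.6] shift [ 75.2 -16.6  19.6] turn [ 0.1   0.01 -0.14] F [ 0.1 -0.1 -1.1] grip 0.134 30.0 q [ 40.  -2. -25.  -0. -67. -33.]
```

```bash
python3 -m creep '[[-1,20,-4,5,0,0,0],[-1,45,-10,10,0,0,0],[-1,65,-15,18,0,0,0],[-1,75,-16.6,19.6,0,0,0],[-1,75,-16.6,19.6,0,0,0],[-1,75,-16.6,19.6,0,0,0],[-1,75,-16.6,19.6,0,0,0]]' >/dev/null
python3 - <<'E'
from h import *
np.set_printoptions(precision=4,suppress=True)
goal([412,45.1,418],277.3)
for n in("scene","wrist"):
    Tm=T(n); p,d=vision.capture(n); W=cloud(n,d,Tm); np.savez(n+"2.npz",p=p,d=d,W=W,Tm=Tm)
    save(n+"2.png",p)
    X,Y,Z=W[...,0],W[...,1],W[...,2]
    m=(abs(X-.412)<.05)&(abs(Y-.045)<.05)&(Z>.09)&(Z<.28)
    # gauge points near its plane
    lx=(X-.412)*.992+(Y-.045)*.127
    for a,b in((.08,.19),(.19,.232),(.233,.27)):
        k=(abs(lx)<.02)&(abs(Y-.045)<.05)&(Z>a)&(Z<b)
        q=W[k]; print(n,a,len(q), np.median(q,0), q.min(0),q.max(0)) if len(q) else print(n,a,0)
    k=(X>.435)&(X<.525)&(abs(Y-.056)<.03)&(Z>.185)&(Z<.235)
    print("peg",k.sum(),cv2.fitLine(W[k].astype(np.float32),cv2.DIST_HUBER,0,.01,.01).ravel() if k.sum()>5 else 0, W[k].min(0) if k.sum() else 0)
a=cv2.imread("pics/scene2.png"); b=cv2.imread("pics/wrist2.png")
cv2.imwrite("pics/c2.png",np.hstack([cv2.resize(a[170:310,310:450],(400,400),interpolation=cv2.INTER_CUBIC),cv2.resize(b,(400,300))[:300] if 0 else cv2.resize(b[:,80:560],(400,400))]))
E
```

```text
t 7.28 tcp [415.2  48.6 418.1] shift [3.  3.7 0.1] turn [-0.03  0.02 -0.05] F [-0.1  0.8 -1.7] grip 0.134 30.0 q [ 29.   1. -25.  -0. -64. -22.]
scene 0.08 202 [0.4175 0.0546 0.147 ] [0.4048 0.0106 0.0994] [0.4307 0.0889 0.1896]
scene 0.19 96 [0.4184 0.0494 0.2091] [0.4109 0.0279 0.1902] [0.4267 0.0695 0.2294]
scene 0.233 14 [0.4298 0.0555 0.24  ] [0.4192 0.0401 0.2356] [0.4321 0.0645 0.245 ]
peg 94 [ 0.98    0.1497 -0.1311  0.4855  0.0549  0.2094] [0.4478 0.0442 0.1994]
wrist 0.08 551 [0.4183 0.0246 0.1672] [0.4124 0.0101 0.1374] [0.4232 0.0412 0.1763]
wrist 0.19 300 [0.4172 0.0323 0.2204] [0.4129 0.0285 0.209 ] [0.4218 0.0371 0.2318]
wrist 0.233 1939 [0.4167 0.0356 0.2556] [0.4009 0.0332 0.2331] [0.4323 0.0415 0.27  ]
peg 2358 [ 0.9704  0.1969 -0.1396  0.4953  0.0565  0.2077] [0.4422 0.0446 0.1852]
```

View pics/c2.png

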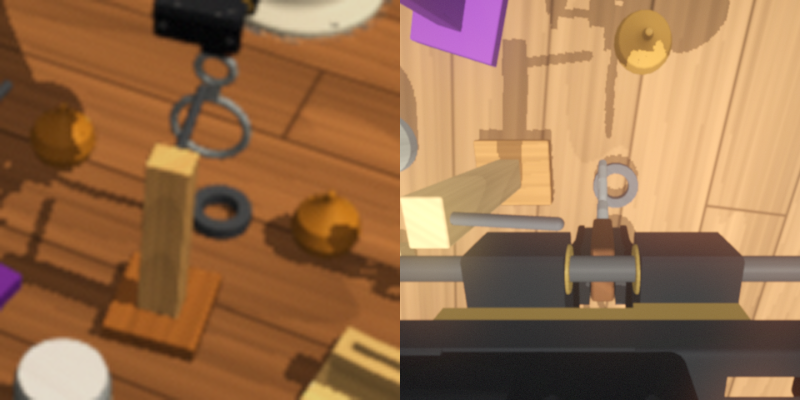

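```bash
python3 -c "
from h import *
goal([415.2,45.5,418],277.3);goal([442,49,417.5],277.3);goal([489.4,55.2,411.8],277.3);goal([489.4,55.2,401],277.3)"
```

```text
t 7.38 tcp [415.1  48.8 418.1] shift [3.3 0.3 0.1] turn [-0.04  0.02 -0.  ] F [-0.6 -0.1 -1.9] grip 0.134 30.0 q [ 29.   1. -25.  -0. -64. -22.]
t 7.38 tcp [415.1  48.8 418.1] shift [  3.2 -26.7   0.6] turn [-0.04  0.02 -0.  ] F [-0.6 -0.1 -1.9] grip 0.134 30.0 q [ 29.   1. -25.  -0. -64. -22.]
t 7.38 tcp [415.1  48.8 418.1] shift [  3.1 -74.5   6.4] turn [-0.04  0.02 -0.  ] F [-0.6 -0.1 -1.9] grip 0.134 30.0 q [ 29.   1. -25.  -0. -64. -22.]
t 7.38 tcp [415.1  48.8 418.1] shift [  3.1 -74.5  17.2] turn [-0.04  0.02 -0.  ] F [-0.6 -0.1 -1.9] grip 0.134 30.0 q [ 29.   1. -25.  -0. -64. -22.]
```

```bash
python3 -m creep '[[-1,3.2,0,0,0,0,0],[-1,3.2,0,0,0,0,0],[-1,3.2,-8,0,0,0,0],[-1,3.2,-18,0,0,0,0],[-1,3.2,-27,0.6,0,0,0],[-1,3.2,-37,1.8,0,0,0],[-1,3.2,-45,2.8,0,0,0],[-1,3.2,-45,2.8,0,0,0]]'; python3 -c "
from h import *
goal([489.4,55.2,411.8],277.3)"
```

```text
time_s: 8.05
tcp_pos: [0.462, 0.0511, 0.4143]
ee_rot: [[0.126, -0.992, -0.0], [-0.992, -0.126, -0.001], [0.0, 0.001, -1.0]]
wrist_force: [0.8, 0.3, -2.9]
gripper_width: 0.135
gripper_force: 30.0
t 8.05 tcp [462.   51.1 414.3] shift [ -0.6 -27.7   2.5] turn [ 0.03 -0.03 -0.09] F [ 0.8  0.3 -2.9] grip 0.135 30.0 q [ 26.   6. -20.   0. -64. -19.]
```

```bash
python3 -m creep '[[-1,-0.6,-8,0.7,0,0,0],[-1,-0.6,-16,1.5,0,0,0],[-1,-0.6,-24,2.2,0,0,0],[-1,-0.6,-27.7,2.5,0,0,0],[-1,-0.6,-27.7,2.5,0,0,0],[-1,-0.6,-27.7,2.5,0,0,0]]' >/dev/null
python3 - <<'E'
from h import *
goal([489.4,55.2,401],277.3)
p,d=vision.capture("scene"); save("s3.png",p)
a=p[170:310,310:450]; save("c3.png",cv2.resize(a,(500,500),interpolation=cv2.INTER_CUBIC))
E
```

```text
t 8.55 tcp [487.6  54.7 412.3] shift [-0.2 -1.8 11.3] turn [ 0.04 -0.   -0.08] F [ 0.4 -0.4 -2.5] grip 0.133 30.0 q [ 25.   9. -17.  -0. -64. -18.]
```

View pics/c3.png

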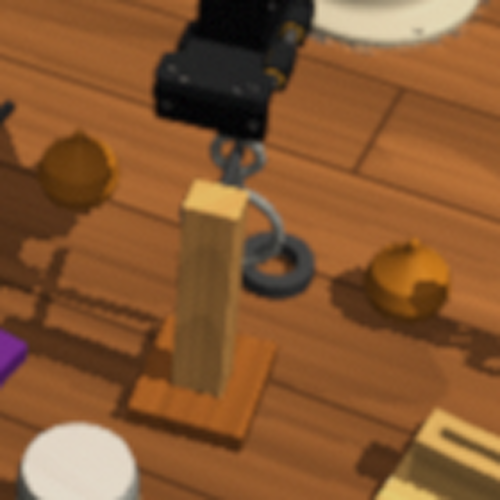

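The peg passes through the eye (crop pixel 237,157). Next I lower it to hang.

```bash
python3 -m creep '[[-1,0,0,2,0,0,0],[-1,0,0,4,0,0,0],[-1,0,0,6,0,0,0],[-1,0,0,7,0,0,0],[-1,0,0,7,0,0,0]]'; python3 -m creep '[[-1,0,0,1,0,0,0],[-1,0,0,1,0,0,0],[-1,0,0,1,0,0,0]]'
```

```text
time_s: 9.02
tcp_pos: [0.4874, 0.0547, 0.4053]
ee_rot: [[0.126, -0.992, -0.0], [-0.992, -0.126, -0.0], [0.0, 0.001, -1.0]]
wrist_force: [-0.5, 0.2, -1.1]
gripper_width: 0.138
gripper_force: 30.0
time_s: 9.27
tcp_pos: [0.4875, 0.0547, 0.4049]
ee_rot: [[0.126, -0.992, 0.0], [-0.992, -0.126, -0.0], [0.0, -0.0, -1.0]]
wrist_force: [-2.3, 0.0, 1.5]
gripper_width: 0.132
gripper_force: 30.0
```

```bash
python3 -m creep '[[0,0,0,0,0,0,0],[0,0,0,0,0,0,0],[0,0,0,0,0,0,0],[0,0,0,0,0,0,0],[0,0,0,0,0,0,0],[0,0,0,0,0,0,0],[0,0,0,0,0,0,0],[0,0,0,0,0,0,0]]'; python3 -m creep '[[0,0,0,-15,0,0,0],[0,0,0,-35,0,0,0],[0,0,0,-60,0,0,0],[0,0,0,-85,0,0,0],[0,0,0,-100,0,0,0],[0,0,0,-100,0,0,0],[0,0,0,-100,0,0,0],[0,0,0,-100,0,0,0]]'
python3 - <<'E'
from h import *
np.set_printoptions(precision=4,suppress=True)
goal([535,-269,400],277)
Tm=T("wrist")
for n in("scene","wrist"):
    p,d=vision.capture(n); W=cloud(n,d,Tm if n=="wrist" else None); save(n+"4.png",p)
    lx=(W[...,0]-.544)*.992+(W[...,1]-.0623)*.127; ly=-(W[...,0]-.544)*.127+(W[...,1]-.0623)*.992; Z=W[...,2]
    for a,b in((.08,.17),(.18,.215),(.22,.27)):
        k=(lx>-.09)&(lx<-.02)&(abs(ly)<.05)&(Z>a)&(Z<b)
        if k.sum(): print(n,a,k.sum(),"lx",np.median(lx[k]),lx[k].min(),lx[k].max(),"ly",np.median(ly[k]),ly[k].min(),ly[k].max(),"z",Z[k].min(),Z[k].max())
a=cv2.imread("pics/scene4.png"); b=cv2.imread("pics/wrist4.png")
cv2.imwrite("pics/c4.png",np.hstack([cv2.resize(a[170:310,310:450],(400,400),interpolation=cv2.INTER_CUBIC),cv2.resize(b[:,80:560],(400,400))]))
E
```

```text
time_s: 9.93
tcp_pos: [0.4876, 0.0548, 0.4045]
ee_rot: [[0.126, -0.992, -0.0], [-0.992, -0.126, -0.0], [0.0, 0.0, -1.0]]
wrist_force: [-0.1, -0.7, -0.5]
gripper_width: 0.497
gripper_force: 0.0
time_s: 10.6
tcp_pos: [0.4873, 0.0547, 0.5032]
ee_rot: [[0.126, -0.992, -0.002], [-0.992, -0.126, -0.0], [-0.0, 0.002, -1.0]]
wrist_force: [-0.4, -0.6, -0.6]
gripper_width: 0.499
gripper_force: 0.0
t 10.6 tcp [487.3  54.7 503.2] shift [327.2  -6.9 103.2] turn [0.13 0.   0.23] F [-0.4 -0.6 -0.6] grip 0.499 0.0 q [ 25.   5.  -8.  -0. -77. -18.]
scene 0.08 92 lx -0.05448289945596532 -0.06129659863139638 -0.04868579813913587 ly 0.024681148809719743 -0.04118431356043222 0.036603021655947955 z 0.08955989201273651 0.16910768589219072
scene 0.18 121 lx -0.05250143439102868 -0.06131425316520968 -0.02074663924160445 ly 0.0013186989471663966 -0.021065675588108738 0.019504894598015982 z 0.18052895676271463 0.21497923498673688
scene 0.22 187 lx -0.05066595517069488 -0.06428775538043545 -0.04514172859590061 ly 0.0012522926454408157 -0.014752758471153028 0.01566229645774661 z 0.22017405829468895 0.2674526634423302
wrist 0.08 239 lx -0.05776278423062363 -0.06097197084566912 -0.05379372878848911 ly -0.02719022405967301 -0.04100889311051044 -0.013320057719246242 z 0.12596050899377675 0.1637492028229957
wrist 0.18 880 lx -0.05606480611405988 -0.08996240201941522 -0.020034335841655072 ly -0.002182652791977203 -0.020841137753218723 0.00477394588932667 z 0.19528816056873377 0.21489120627399672
wrist 0.22 927 lx -0.05693207843749706 -0.06280505484566108 -0.050592038037393164 ly -0.0042381220973776975 -0.01472407038929988 0.01598924674041944 z 0.22029363029482685 0.2641016810669914
```

View pics/c4.png

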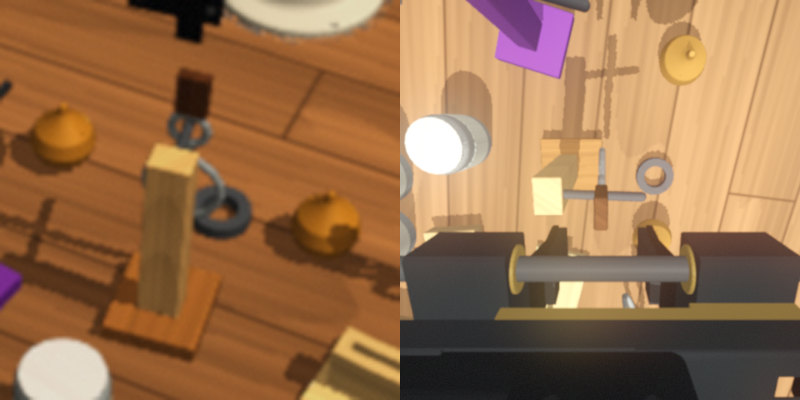

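```bash
python3 -m creep '[[-1,40,-5,0,0,0,7],[-1,80,-10,5,0,0,7],[-1,120,-10,10,0,0,7],[-1,160,-10,20,0,0,7],[-1,200,-10,30,0,0,7],[-1,240,-10,40,0,0,7],[-1,275,-9,50,0,0,7],[-1,285,-8,50,0,0,7]]' >/dev/null;  python3 - <<'E'
from h import *
np.set_printoptions(precision=4,suppress=True)
goal([536,-269,430],270)
Tm=T("wrist"); p,d=vision.capture("wrist"); W=cloud("wrist",d,Tm); save("w5.png",p)
X,Y,Z=W[...,0],W[...,1],W[...,2]
k=(abs(X-.536)<.05)&(abs(Y+.27)<.06)&(Z>.13)&(Z<.19)&(p.astype(int).sum(-1)<200)
print(k.sum(),np.median(W[k],0),cv2.minAreaRect(W[k][:,:2].astype(np.float32)*1000),Z[k].max())
E
```

```text
t 11.37 tcp [ 531.2 -230.7  450.1] shift [38.3 -5.  20. ] turn [ 0.42  0.07 -0.03] F [-0.3 -0.1  0.4] grip 0.03 0.0 q [ -7.  16.  -2.  -0. -73.   7.]
  return _methods._mean(a, axis=axis, dtype=dtype,
  ret = um.true_divide(
Traceback (most recent call last):
ValueError: zero-size array to reduction operation maximum which has no identity
```

View pics/w5.png

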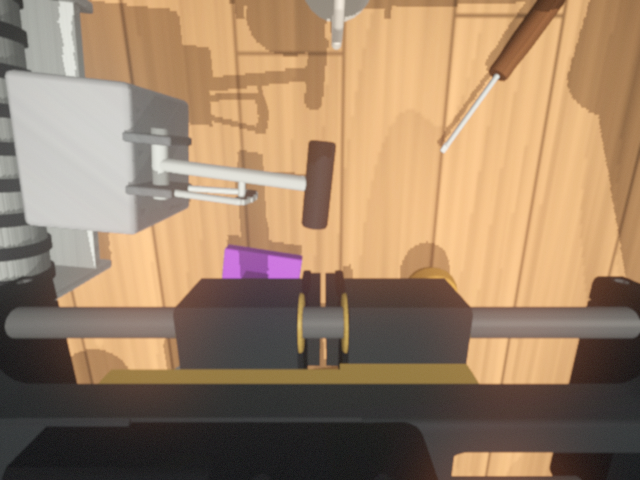

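Run:
```python
from h import *
np.set_printoptions(precision=4,suppress=True)
Tm=T("wrist"); p,d=vision.capture("wrist"); W=cloud("wrist",d,Tm)
q=W[142:228,300:338].reshape(-1,3); q=q[(q[:,2]>.14)&(q[:,2]<.19)&(q[:,0]<.553)]
print(len(q),np.median(q,0),cv2.minAreaRect(q[:,:2].astype(np.float32)*1000),np.percentile(q[:,2],98))
goal([536,-269,430],270)
```

```text
2388 [ 0.533  -0.2743  0.1646] ((534.9321899414062, -272.7059631347656), (68.80862426757812, 26.623910903930664), 84.4369125366211) 0.16719743677627696
t 11.47 tcp [ 531.3 -228.8  452.3] shift [40.2 -4.7 22.3] turn [0.24 0.03 0.03] F [0.2 0.3 0.7] grip 0.009 0.0 q [ -7.  16.  -2.  -0. -73.   7.]
```

```bash
python3 -m creep '[[-1,20,-1,10,0,0,0],[-1,42,-3,30,0,0,0],[-1,42,-3,60,0,0,0],[-1,42,-3,80,0,0,0],[-1,42,-3,87,0,0,0],[-1,42,-3,87,0,0,0],[-1,42,-3,87,0,0,0]]'>/dev/null; python3 -c "
from h import *
goal([534,-271,267],270)"
```

```text
t 12.05 tcp [ 535.2 -268.2  368.6] shift [  2.7   1.3 101.6] turn [-0.07 -0.06  0.34] F [ 0.6 -0.1  0.7] grip 0.008 0.0 q [-11.  21.  -7.   0. -62.  11.]
```

```bash
python3 -m creep '[[-1,2,1,10,0,0,0],[-1,2,1,20,0,0,0],[-1,2,1,30,0,0,0],[-1,2,1,40,0,0,0],[-1,2,1,50,0,0,0],[-1,2,1,60,0,0,0],[-1,2,1,70,0,0,0],[-1,2,1,70,0,0,0]]'; python3 -c "
from h import *
goal([534,-271,267],270)"
```

```text
time_s: 12.72
tcp_pos: [0.5329, -0.2709, 0.2956]
ee_rot: [[0.004, -1.0, -0.003], [-1.0, -0.004, 0.001], [-0.001, 0.003, -1.0]]
wrist_force: [-3.8, 1.3, 5.6]
gripper_width: 0.006
gripper_force: 2.7
t 12.72 tcp [ 532.9 -270.9  295.6] shift [ 0.1 -1.2 28.6] turn [0.2  0.05 0.22] F [-3.8  1.3  5.6] grip 0.006 2.7 q [-11.  25. -12.  -0. -53.  12.]
```

```bash
python3 -m creep '[[-1,0,0,6,0,0,0],[-1,0,0,12,0,0,0],[-1,0,0,18,0,0,0],[-1,0,0,22,0,0,0],[-1,0,0,25,0,0,0],[-1,0,0,28,0,0,0],[-1,0,0,28,0,0,0],[-1,0,0,28,0,0,0]]'
python3 - <<'E'
from h import *
goal([534,-271,267],270)
np.set_printoptions(precision=4,suppress=True)
p,d=vision.capture("scene"); W=cloud("scene",d); save("s6.png",p)
p2,d2=vision.capture("top"); save("t6.png",p2)
np.savez("s6.npz",p=p,W=W)
X,Y,Z=W[...,0],W[...,1],W[...,2]
k=(X>.50)&(X<.56)&(abs(Y+.27)<.045)&(Z<.1)&(Z>.055)&(p.astype(int).sum(-1)<150)
q=W[k]; print(len(q),q.max(0),q.min(0),np.percentile(q,[50,90,97],0))
a=p[150:290,170:310]; b=p[170:310,310:450]
save("c6.png",np.hstack([cv2.resize(a,(400,400),interpolation=cv2.INTER_CUBIC),cv2.resize(b,(400,400),interpolation=cv2.INTER_CUBIC)]))
E
```

```text
time_s: 13.38
tcp_pos: [0.5346, -0.271, 0.2705]
ee_rot: [[0.005, -1.0, 0.003], [-1.0, -0.005, -0.001], [0.001, -0.003, -1.0]]
wrist_force: [0.7, 0.8, 6.4]
gripper_width: 0.007
gripper_force: 2.9
t 13.38 tcp [ 534.6 -271.   270.5] shift [-0.   0.6  3.5] turn [-0.2  -0.07  0.28] F [0.7 0.8 6.4] grip 0.007 2.9 q [-11.  27. -13.   0. -50.  12.]
126 [ 0.5587 -0.2346  0.0998] [ 0.5271 -0.291   0.0704] [[ 0.5422 -0.2573  0.0855]
 [ 0.5471 -0.2386  0.0962]
 [ 0.5489 -0.2371  0.0988]]
```

View pics/c6.png

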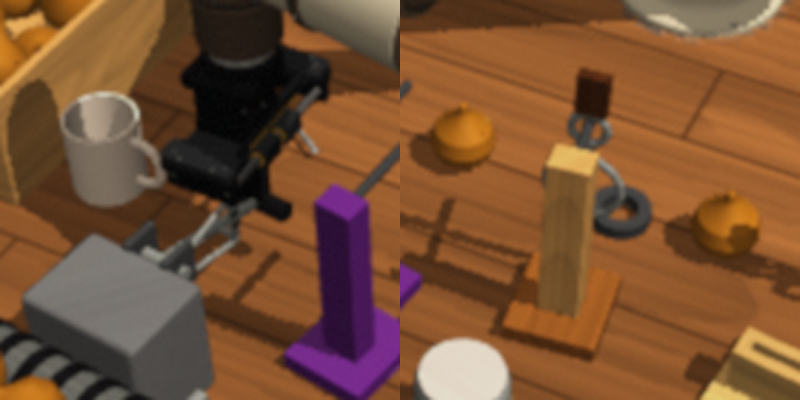

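```bash
python3 -m creep '[[-1,0,0,2,0,0,0],[-1,0,0,2,0,0,0],[-1,0,0,2,0,0,0],[-1,0,0,2,0,0,0],[-1,0,0,2,0,0,0],[-1,0,0,2,0,0,0],[-1,0,0,2,0,0,0],[-1,0,0,2,0,0,0]]'; python3 -m creep '[[-1,0,0,0,0,0,0],[-1,0,0,0,0,0,0],[-1,0,0,0,0,0,0],[-1,0,0,0,0,0,0],[-1,0,0,0,0,0,0],[-1,0,0,0,0,0,0],[-1,0,0,0,0,0,0],[-1,0,0,0,0,0,0]]'
```

```text
time_s: 14.15
tcp_pos: [0.5347, -0.271, 0.269]
ee_rot: [[0.005, -1.0, 0.005], [-1.0, -0.005, -0.001], [0.001, -0.005, -1.0]]
wrist_force: [0.4, 0.8, 7.3]
gripper_width: 0.007
gripper_force: 3.4
time_s: 14.82
tcp_pos: [0.5347, -0.271, 0.269]
ee_rot: [[0.005, -1.0, 0.004], [-1.0, -0.005, -0.001], [0.001, -0.004, -1.0]]
wrist_force: [-0.2, 0.3, 7.6]
gripper_width: 0.001
gripper_force: 3.4
```

```bash
python3 -c "
from station import r
print(r.finish_job())"
```

```text
the job is handed in; nothing more can be done
None
```

I hung the smaller gauge on the wooden stand's peg and let go of it, then handed the job in at about 15 s with the fingers holding the lever at about 0.535 rad (third notch, worked out from fingertip height) under roughly 7.5 N; no verdict came back.

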